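Hold down the spring stop and push the basket home

TASK

Press the red bar on the runner down with a fingertip to drop the spring stop out of the way and, while keeping it down, push the clear basket by its white handle along the runner, past the stop and on until it is fully home against the end block, so that the stop springs up again behind it. Only press and push: do not lift or tip the basket, and leave the tin, the mug and the stirring paddle where they are.

Things in the scene. Friction and masses are not known exactly. Their poses are not given: they have to be found in the camera images.
- runner: Fixed wooden runner, 200 x 450 mm, on the shelf. Origin on the shelf surface; y = the basket's direction of travel, x = across it, away from the robot; x = 0 is the centre line. In its frame the deck, on which the basket slides, has its top at z = 22 mm; side rails guide the basket with 2 mm play each side, tops at z = 34 mm.
- end_face (a point): Centre of the end block's face that the basket's front must meet, at (0, 168, 36) mm in the runner's frame. The block is 154 mm wide, its top at z = 50 mm.
- stop_bar (a joint): Travel of the spring stop: red bar and steel tooth are one rigid piece moving straight down wherever the bar is pressed. 0 = up, 0.015 m = bottomed (bar top level with the deck). The tooth clears the basket from 0.009 on; hold it at 0.011 to 0.014. Force about 1 N at first, 4 N at the bottom. Let go, it springs up, unless the basket is over the tooth and keeps it down.
- bar_top (a point): Centre of the top face of the red bar, 60 mm (runner x) by 125 mm (runner y); at (0, -177.5, 37) mm in the runner's frame when up (15 mm above the deck), moves with the bar. The bar spans y = -240 to -115 mm behind the basket, in a gap of the deck 68 mm wide; it passes below the basket's handle with 4 mm to spare. From y = -110 mm on, the deck is whole.
- tooth_top (a point): Centre of the top of the steel stop tooth, at (0, 40, 31) mm in the runner's frame when up, i.e. 9 mm above the deck; moves with the bar. The tooth is 50 mm (x) by 12 mm (y) and stands in a slot across the deck. The basket's handle passes over it.
- basket: Loose shallow clear basket with three small tins fixed in it, about 0.85 kg, 150 mm (x) by 110 mm (y), 48 mm high. Origin at the centre of its underside; axes as the runner's. Starts on the deck with its front (+y) face 8 to 32 mm short of the tooth; at home its origin is at y = 113 mm in the runner's frame.
- basket_front (a point): Centre of the basket's front (+y) face, 55 mm ahead of its origin, 24 mm up.
- handle_back (a point): Centre of the flat back (-y) face of the white push handle, at (0, -115, 28) mm in the basket's frame: the handle sticks out 60 mm behind the basket on its centre line and ends in a crossbar 50 mm wide (x), 14 mm thick (y), 19 to 37 mm above the underside. A finger standing on the red bar behind this face pushes the basket as it slides along the bar toward +y.
- tin: Bystander: upright steel tin, 76 mm diameter, 100 mm high, origin at the centre of its underside. Leave alone.
- mug: Bystander: green mug, 80 mm diameter, 90 mm high, handle at its +y, origin at the centre of its underside. Leave alone.
- paddle: Bystander: wooden stirring paddle lying flat beyond the runner, about 300 mm long along its y, blade 50 mm wide, 14 to 16 mm high; origin on its underside. Leave alone.
Things that resemble listed ones, but are neither listed nor needed, are in the scene too. What is meant by the basket is not purple, and is the larger of those in its own colour.

How it is judged:
On the way, in this order (a step that is already met when the one before it is completed fails the run):
1. the red bar is held down (at least 9 mm) while the basket is still in front of the stop (value of joint stop_bar above 0.009 m and y of basket_front in the frame of runner below 0.036 m), for 0.1 s.
2. the basket has been slid over the stop, its front past the tooth (value of joint stop_bar above 0.006 m and y of basket_front in the frame of runner above 0.048 m), for 0.02 s.
At the end, for the whole second after the job is handed in: The basket's front is within 7 mm of the end block, the basket lies flat on the deck between the rails and at rest, and the stop has sprung up behind it (bar within 2 mm of its top) (y of basket_front in the frame of runner above 0.161 m and z of basket in the frame of runner between 0.018 and 0.026 m and angle between basket's own z axis and vertical below 0.05 rad and angle between the y axis of basket and the y axis of runner, either way round below 0.08 rad and value of joint stop_bar below 0.002 m and linear speed of basket below 0.02 m/s); the robot touches nothing.
It fails at once if the basket is lifted (over 12 mm off the deck) or tipped (over 0.15 rad) (z of basket in the frame of runner above 0.034 m or angle between basket's own z axis and vertical above 0.15 rad).
It fails at once if the tin is moved more than 20 mm or tipped (distance of tin from where it was at the start of the episode above 0.02 m or angle between tin's own z axis and vertical above 0.2 rad).
It fails at once if the mug is moved more than 20 mm or tipped (distance of mug from where it was at the start of the episode above 0.02 m or angle between mug's own z axis and vertical above 0.2 rad).
It fails at once if the paddle is moved more than 20 mm or tipped (distance of paddle from where it was at the start of the episode above 0.02 m or angle between paddle's own z axis and vertical above 0.2 rad).
It also fails if it takes over 35 s, if anything falls off the work surface, if the arm or the gripper's body presses on something with over 40 N, if the wrist force passes 120 N, or if a joint passes its speed limit or range.

ROBOT

A 6-joint arm with a two-finger parallel gripper is mounted at the origin on the work surface. World frame = base frame: x ahead of the robot, y to its left, z up, the work surface at z = 0. Lengths are in m, angles in rad, forces in N, time in s.
With the tool pointing down it reaches from about 0.275 to 0.875 m from the base axis. Payload 12.5 kg.
Tool frame: the origin (TCP) lies midway between the tips of the shut fingers; the grasp point (between the pads) lies 19 mm behind it; z points along the fingers, y is the direction in which the jaws open and shut (so a half turn about z gives the same grasp; the last joint's range is limited). The gripper opens to 85 mm and grips with 20 to 120 N. Pads are 22 mm wide; open, the fingers measure 114 mm over their backs; the gripper's body (76 mm by 85 mm) begins 54 mm behind the grasp point. The pads swing forward as they close: fully open they stand 13 mm farther back than shut.
Start: joints at [1.163, 0.351, 1.652, -0, 1.139, -0.085], TCP at [0.174, 0.522, 0.231] pointing down, gripper open.
Joint ranges: [-2.75, 2.75], [-0.79, 2.1], [0.01, 2.65], [-1.57, 4.71], [0.07, 3.14], [-2.87, 2.87]. Speed limits (rad/s): [2.22, 2.22, 2.79, 3.14, 3.14, 3.14].

INTERFACE

Orientations are given as a rotation vector (axis times angle).
In Python, from workcell import robot, fingers, telemetry, grab_frame, camera_info gives the robot as it stands. Calls block until the motion is done:
- robot.move_pose(position, orientation): joint-space move of the TCP to a pose.
- robot.line_to(position, feed=0.15, ori=None, stop_force=None): straight line of the TCP; ori=None keeps the orientation; feed is the mean speed in m/s. With stop_force (N) it stops when the force on the tool has changed by that much, and returns True; else False.
- robot.move_joints(angles): joint-space move.
- fingers.move_gripper(opening): finger opening in m; the grip force is fixed at half the most; returns when the fingers have stopped.
- robot.pause(seconds).
- robot.solve_ik(position, orientation): joint angles nearest the present ones, or None.
- telemetry.state(): the state.
- grab_frame(name): name is "scene" or "top"; returns the picture (480x640x3 uint8, blue, green, red); there is no depth.
- camera_info(name): a dict with "fx", "fy", "cx", "cy" (pixels), "world_from_camera" (4x4, takes a point from camera to world coordinates). Camera axes: x right, y down, z forward; pixel columns grow to the right and rows downward; lengths in m; the calibration is good to about 2 mm. A picture is of the moment at which its call begins. camera_info takes no time and is no camera call.
A pose or a line that the arm cannot do raises robot.PlanningError and nothing moves.
- robot.close_job(): hands the job in, once; it reports no verdict.
The state is a dict: "time": time; "joint_positions": joint angles; "joint_vel": joint speeds; "tau": joint torques, N m; "position": TCP position; "orientation": TCP orientation; "contact_force": force on the tool from outside, world axes, zero at the start; "ft_torque": the same for the moment, N m; "finger_gap": finger opening in m.
Only numpy, scipy, OpenCV 4.12 (cv2) and the standard library are available. Lean on these libraries where they do the work, as an engineer would, in place of code of your own. Each camera call takes 0.05 s, during which the arm holds its last target.

## Working session

There is one attempt and no reset: what is moved stays moved. The work goes in short steps, each a Python script; the robot and the scene stay as the last script left them, time stands still between calls to the robot, and variables do not carry over. Pictures are saved under pics/ and viewed, and the job is handed in when it is done.

```bash
mkdir -p pics; python3 - <<'E'
from workcell import robot, fingers, telemetry, grab_frame, camera_info
import cv2,numpy as np
np.set_printoptions(precision=4,suppress=True)
for n in("scene","top"):
    cv2.imwrite(f"pics/{n}0.png",grab_frame(n)); c=camera_info(n); print(n,c["fx"],c["fy"],c["cx"],c["cy"]);print(np.array(c["world_from_camera"]))
s=telemetry.state();print(s["time"],s["position"],s["orientation"],s["contact_force"],s["finger_gap"])
E
```

```text
scene 561.889956708209 561.889956708209 312.5121002642368 232.21102853831542
[[ 0.081   0.6655 -0.742   1.5546]
 [ 0.9965 -0.0692  0.0467 -0.0375]
 [-0.0203 -0.7432 -0.6688  0.9873]
 [ 0.      0.      0.      1.    ]]
top 490.72247586463027 490.72247586463027 314.28759009510657 233.14732487857646
[[ 0.0018 -0.9964  0.0843  0.4455]
 [-1.     -0.0023 -0.0058  0.0349]
 [ 0.006  -0.0843 -0.9964  1.0071]
 [ 0.      0.      0.      1.    ]]
0.1 [0.1743 0.5213 0.2308] [-0.5048 -3.1005  0.0016] [ 0.4543  0.1244 -0.1773] 0.08539615585001957
```

View pics/scene0.png

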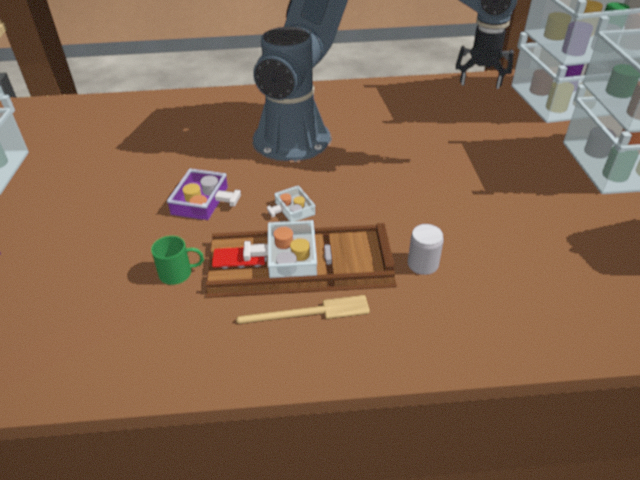

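View pics/top0.png

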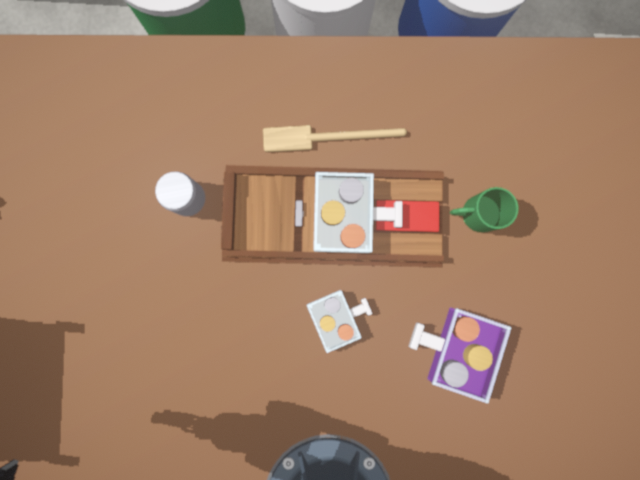

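The candidates in the top view are the clear basket on the runner (343,212), a small clear one (335,320) and a purple one (470,355). The one on the runner fits, because it is clear and the larger of the two clear ones. I'll confirm that in an enlarged crop and measure at the same time.

```bash
cat > h.py <<'E'
import cv2,numpy as np
from workcell import robot, fingers, telemetry, grab_frame, camera_info
np.set_printoptions(precision=4,suppress=True)
def ray(n,uv):
    c=camera_info(n);T=np.array(c["world_from_camera"])
    d=np.array([(uv[0]-c["cx"])/c["fx"],(uv[1]-c["cy"])/c["fy"],1.])
    return T[:3,3],T[:3,:3]@d
def onz(n,uv,z):
    o,d=ray(n,uv);return (o+d*(z-o[2])/d[2])
def tri(a,b):
    o1,d1=ray("top",a);o2,d2=ray("scene",b)
    t=np.linalg.lstsq(np.c_[d1,-d2],o2-o1,rcond=None)[0]
    p,q=o1+t[0]*d1,o2+t[1]*d2
    return (p+q)/2,np.linalg.norm(p-q)
def redmask(im):
    h=cv2.cvtColor(im,cv2.COLOR_BGR2HSV)
    m=(((h[...,0]<4)|(h[...,0]>174))&(h[...,1]>200)&(h[...,2]>120)).astype(np.uint8)*255
    return m
E
python3 - <<'E'
from h import *
t=cv2.imread("pics/top0.png");s=cv2.imread("pics/scene0.png")
a=cv2.resize(t[150:280,210:470],None,fx=3,fy=3,interpolation=cv2.INTER_CUBIC)
cv2.imwrite("pics/c1.png",a)
b=cv2.resize(s[205:305,190:410],None,fx=3.5,fy=3.5,interpolation=cv2.INTER_CUBIC)
cv2.imwrite("pics/c2.png",b)
for n,im in(("top",t),("scene",s)):
    m=redmask(im);ys,xs=np.nonzero(m);print(n,len(xs),xs.min(),xs.max(),ys.min(),ys.max())
    c=max(cv2.findContours(m,0,2)[0],key=cv2.contourArea);print(cv2.minAreaRect(c))
# dark rails in top
h=cv2.cvtColor(t,cv2.COLOR_BGR2HSV)
for p in((300,170),(300,257),(229,215),(150,300),(270,210)):print(p,t[p[1],p[0]],h[p[1],p[0]])
E
```

```text
Traceback (most recent call last):
ValueError: zero-size array to reduction operation minimum which has no identity
```

View pics/c1.png

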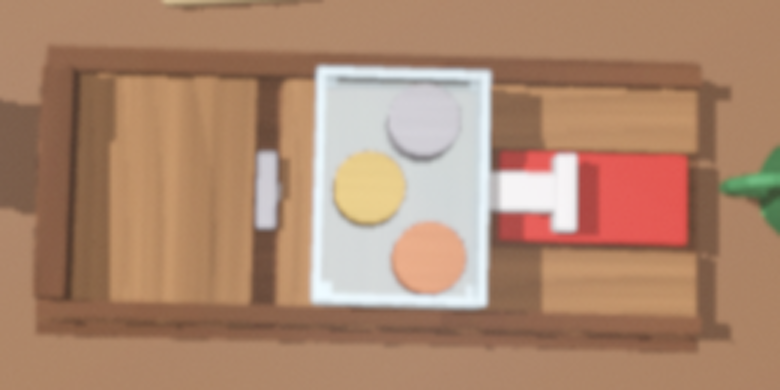

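View pics/c2.png

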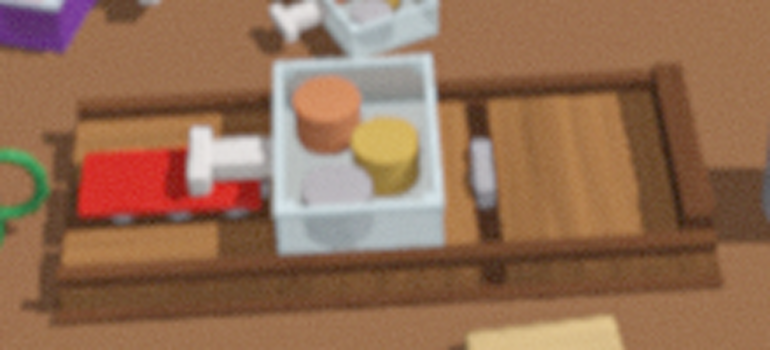

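The crop confirms it: clear basket with three tins on the runner. The handle back edge is at about (402,214) px, the bar's back edge at about (439,217) and the tooth at about (299,213).

```bash
python3 - <<'E'
from h import *
T=lambda x,y:(210+(x+.5)/3-.5,150+(y+.5)/3-.5)
S=lambda x,y:(190+(x+.5)/3.5-.5,205+(y+.5)/3.5-.5)
P=lambda n,x,y,z:onz(n,(T if n=="top" else S)(x,y),z)
# tri check heights
for nm,a,b in(("barfar",(688,155),(78,217)),("barnear",(688,246),(82,153)),("railfar back",(700,66),(62,280)),("railnear back",(698,338),(80,102))):
    print(nm,tri(T(*a),S(*b)))
bf,bn=P("top",688,155,.037),P("top",688,246,.037); print("bar top",bf,bn,(bf+bn)/2)
sf,sn=P("scene",78,217,.037),P("scene",82,153,.037); print("bar scene",sf,sn,(sf+sn)/2)
r1,r2=P("top",700,66,.034),P("top",320,54,.034);d=r2-r1;print("rail top yaw",np.arctan2(-d[0],d[1]),r1)
r1,r2=P("top",700,318,.034),P("top",80,301,.034);d=r2-r1;print("near rail inner yaw",np.arctan2(-d[0],d[1]),r1)
r1,r2=P("scene",62,280,.034),P("scene",715,247,.034);d=r2-r1;print("rail scene yaw",np.arctan2(-d[0],d[1]),r1)
print("tooth",P("top",266,190,.031),P("scene",482,168,.031))
print("handleback",P("top",577,193,.059),P("scene",190,163,.059))
print("endface top edge",P("top",72,68,.05),P("top",68,300,.05))
print("basket top rim front",P("top",318,67,.07),P("top",313,305,.07))
E
```

```text
barfar (array([ 0.5927, -0.2206,  0.0322]), np.float64(0.0010182859761722642))
barnear (array([ 0.5313, -0.2198,  0.0341]), np.float64(0.0007484725019322241))
railfar back (array([ 0.6526, -0.2284,  0.0346]), np.float64(0.00252559976571559))
railnear back (array([ 0.4705, -0.2259,  0.0286]), np.float64(0.0008563889765496903))
bar top [ 0.5919 -0.2199  0.037 ] [ 0.5311 -0.2187  0.037 ] [ 0.5615 -0.2193  0.037 ]
bar scene [ 0.5977 -0.2192  0.037 ] [ 0.5343 -0.2196  0.037 ] [ 0.566  -0.2194  0.037 ]
rail top yaw -0.028925026207485095 [ 0.6527 -0.2299  0.034 ]
near rail inner yaw -0.02535429658287233 [ 0.4836 -0.2265  0.034 ]
rail scene yaw -0.03113852730289958 [ 0.6524 -0.2273  0.034 ]
tooth [0.5685 0.0612 0.031 ] [0.5719 0.0594 0.031 ]
handleback [ 0.5635 -0.1414  0.059 ] [ 0.5755 -0.1412  0.059 ]
endface top edge [0.6467 0.1888 0.05  ] [0.4938 0.189  0.05  ]
basket top rim front [0.6437 0.0269 0.07  ] [0.4899 0.0299 0.07  ]
```

```bash
cat >> h.py <<'E'
from scipy.spatial.transform import Rotation as Rn
O=np.array([.5692,.0206,0.]);yaw=-.027
Rr=Rn.from_euler('z',yaw)
def W(x,y,z): return (O+Rr.apply([x,y,z])).tolist()
def ori(s): # tool y = s*runner x, z down
    y=Rr.apply([s,0,0]);z=np.array([0,0,-1.]);x=np.cross(y,z)
    return Rn.from_matrix(np.c_[x,y,z]).as_rotvec().tolist()
E
python3 - <<'E'
from h import *
q0=np.array(telemetry.state()["joint_positions"])
best=None
for s in(1,-1):
    q=robot.solve_ik(W(0,-.195,.16),ori(s));print(s,q)
    if q is not None and (best is None or np.abs(np.array(q)-q0).max()<best[0]):best=(np.abs(np.array(q)-q0).max(),s)
s=best[1];print("use",s);open("s.txt","w").write(str(s))
fingers.move_gripper(0.0)
robot.move_pose(W(0,-.195,.16),ori(s))
st=telemetry.state();print(st["time"],st["position"],st["contact_force"],st["finger_gap"])
cv2.imwrite("pics/top1.png",grab_frame("top")[130:310,200:500]);cv2.imwrite("pics/scene1.png",grab_frame("scene")[100:330,100:420])
a=cv2.imread("pics/top1.png");b=cv2.imread("pics/scene1.png")
cv2.imwrite("pics/m1.png",np.vstack([cv2.resize(a,(480,288)),cv2.resize(b,(432,310))[:, :] if 0 else cv2.resize(b,(480,312))]))
E
```

```text
1 [-0.3787  0.5022  1.6113 -0.      1.0281 -0.3517]
-1 [-0.3787  0.5022  1.6113 -0.      1.0281  2.7899]
use 1
3.6833 [ 0.5641 -0.1736  0.1601] [-0.4813 -0.3007 -0.0075] -0.00021851757116684228
```

View pics/m1.png

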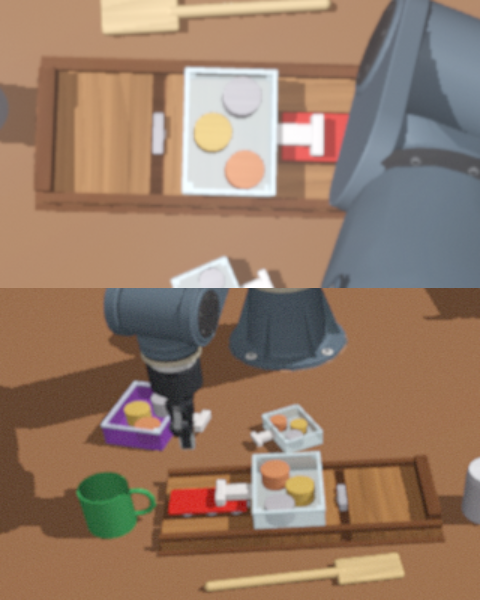

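The fingertips are shut and hover above the bar (around (185,445) in the lower half), clear of the mug. Next I descend, then press in steps while reading the force.

```bash
python3 - <<'E'
from h import *
robot.line_to(W(0,-.195,.046),feed=.1)
def f():
    return telemetry.state()["contact_force"]
print("base",f())
for z in(.041,.038,.035,.031,.027,.0245):
    robot.line_to(W(0,-.195,z),feed=.03);robot.pause(.05)
    print(z,telemetry.state()["position"][2],f())
print(telemetry.state()["time"])
b=grab_frame("scene")[200:310,180:420];cv2.imwrite("pics/s2.png",cv2.resize(b,None,fx=3.2,fy=3.2,interpolation=cv2.INTER_CUBIC))
E
```

```text
base [-0.2541 -0.7463  0.3946]
0.041 0.040995219675680705 [-0.5821  0.1439 -0.3682]
0.038 0.03790369923567195 [-0.8727 -0.2972 -0.3753]
0.035 0.0350181802110617 [ 1.1878 -1.2823  1.6266]
0.031 0.030989893660822897 [ 0.681  -0.5347  2.5671]
0.027 0.027001667933516042 [ 0.8435 -0.1956  2.6833]
0.0245 0.024492154847732806 [ 0.5433 -0.7786  3.0699]
7.0083
```

View pics/s2.png

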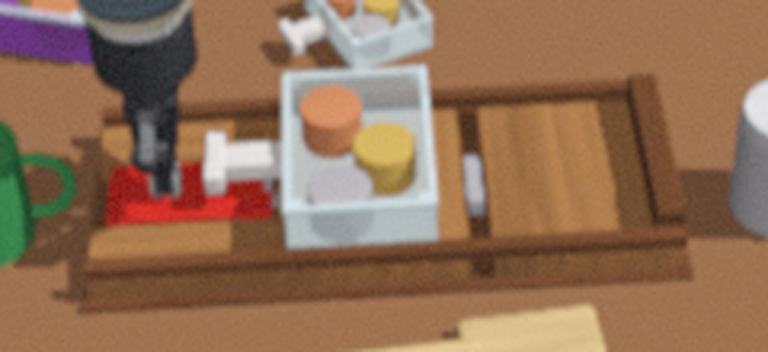

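```bash
python3 - <<'E'
from h import *
def rep(m):
    s=telemetry.state();p=Rr.inv().apply(np.array(s["position"])-O);print(m,s["time"],p,s["contact_force"])
r=robot.line_to(W(0,-.160,.0245),feed=.06,stop_force=20);rep(r)
r=robot.line_to(W(0,-.118,.0248),feed=.06,stop_force=20);rep(r)
r=robot.line_to(W(0,-.05,.0248),feed=.07,stop_force=20);rep(r)
b=grab_frame("scene")[200:310,180:420];cv2.imwrite("pics/s3.png",cv2.resize(b,None,fx=3.2,fy=3.2,interpolation=cv2.INTER_CUBIC))
E
```

```text
False 7.7917 [ 0.     -0.1589  0.0245] [0.6337 3.3169 2.7927]
False 8.6417 [-0.0002 -0.1178  0.0247] [-0.5625  0.752   3.2693]
False 9.7667 [-0.0001 -0.05    0.0247] [ 0.0043 -1.0989 -0.4409]
```

View pics/s3.png

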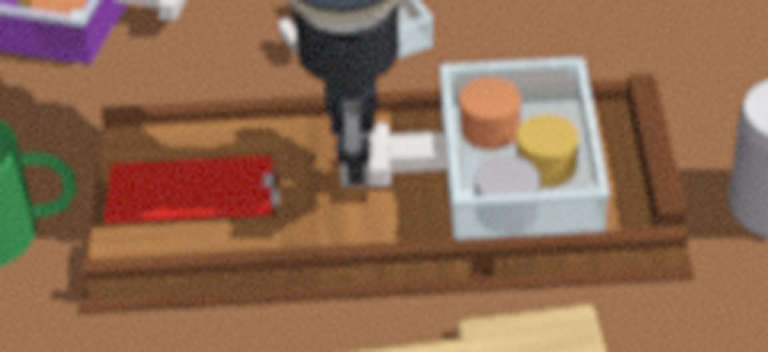

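The basket has passed the stop, which it is still holding down: the bar looks low, and the finger is on the handle at (355,165). I'll push on to the end block.

```bash
python3 - <<'E'
from h import *
def rep(m):
    s=telemetry.state();p=Rr.inv().apply(np.array(s["position"])-O);print(m,s["time"],p,s["contact_force"])
r=robot.line_to(W(0,-.022,.0248),feed=.05,stop_force=20);rep(r)
r=robot.line_to(W(0,-.002,.0248),feed=.02,stop_force=10);rep(r)
b=grab_frame("scene")[200:310,180:420];cv2.imwrite("pics/s4.png",cv2.resize(b,None,fx=3.2,fy=3.2,interpolation=cv2.INTER_CUBIC))
E
```

```text
False 10.525 [-0.0001 -0.0219  0.0247] [ 0.4633 -0.0586  0.2652]
True 11.125 [ 0.0001 -0.0129  0.0246] [ 1.0251 -2.5521  2.4889]
```

View pics/s4.png

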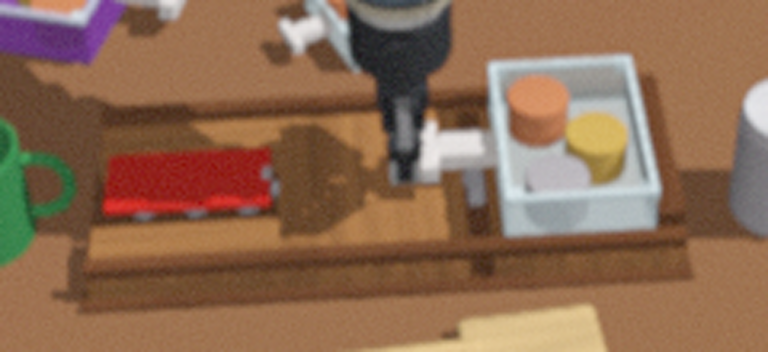

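The force stop came at −12.9 mm, where I expected the end block, and the bar and tooth are up. I'll back off, lift and check.

```bash
python3 - <<'E'
from h import *
robot.line_to(W(0,-.035,.026),feed=.06)
robot.line_to(W(0,-.045,.20),feed=.15)
robot.move_pose([.30,-.25,.25],ori(1))
s=telemetry.state();print(s["time"],s["position"],s["contact_force"])
t=grab_frame("top");cv2.imwrite("pics/top5.png",t);b=grab_frame("scene");cv2.imwrite("pics/scene5.png",b)
a=cv2.resize(t[150:280,210:470],None,fx=3,fy=3,interpolation=cv2.INTER_CUBIC)[:300]
c=cv2.resize(b[205:305,190:410],None,fx=3,fy=3,interpolation=cv2.INTER_CUBIC)
c=cv2.copyMakeBorder(c,0,0,0,a.shape[1]-c.shape[1],0);cv2.imwrite("pics/m5.png",np.vstack([a,c[:300]]))
E
```

```text
14.3417 [ 0.3006 -0.2499  0.2499] [0.402  0.3444 0.8224]
```

View pics/m5.png

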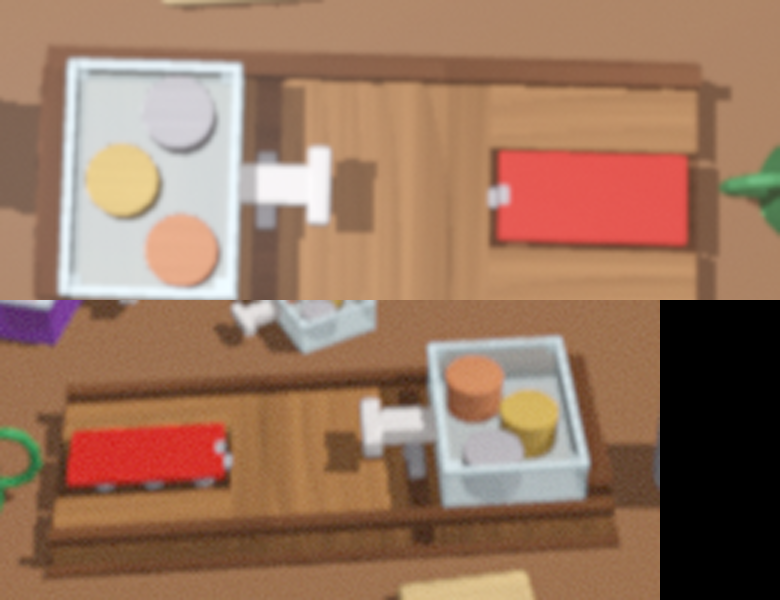

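The basket sits at the end block, with the handle back at crop (330,185). The bar's back edge is at x=688, as at the start. One numeric check, then I'll hand in.

```bash
python3 - <<'E'
from h import *
T=lambda x,y:(210+(x+.5)/3-.5,150+(y+.5)/3-.5)
R=lambda x,y,z:Rr.inv().apply(onz("top",T(x,y),z)-O)
h=R(330,185,.059);print("handle",h,"front",h[1]+.17)
a,b=R(70,60,.07),R(59,295,.07);print("rim front",a,b)
c,d=R(244,62,.07),R(238,297,.07);print("rim back",c,d,"ang",(c-d)[1]/(c-d)[0])
if h[1]+.17>.163:
    robot.close_job();print("closed")
E
```

```text
handle [-0.0008 -0.0017  0.059 ] front 0.16830730327319177
rim front [0.074  0.1684 0.07  ] [-0.0778  0.1689  0.07  ]
rim back [0.0761 0.0562 0.07  ] [-0.0758  0.055   0.07  ] ang 0.007637129713920099
the job is handed in; nothing more can be done
closed
```

I pressed the red bar down about 12.5 mm with the shut fingertips. Holding it there, I pushed the clear basket by its handle over the stop and against the end block. I then backed off, lifted clear and handed the job in at about 14.5 s.

**Last checks before handing in:**
- **Basket position:** the top view puts its front at about 168 mm in the runner's frame (above 161 needed). It is within 0.01 rad of the runner's direction.
- **End contact:** the pushing force stopped the arm at −12.9 mm, where I expected the end block to be.
- **Stop:** the bar's back edge is at the same pixel as at the start, and the tooth is visible standing up behind the basket. I judged this from the pictures and did not measure the bar's height.
- **Bystanders:** the arm stayed clear of the mug, tin and paddle on its path. I did not measure their positions again.

**What failed or disagreed:**
- My automatic colour mask for the red bar found nothing, so I read the edge pixels from enlarged crops instead.
- Heights triangulated from the two views came out up to 5 mm below nominal. The spring force during the press matched the nominal heights, so I used those.
- The scene-view estimate of the handle across the runner differed from the top view by about 12 mm. I used a runner position based mainly on the bar's back edge.

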